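# Load the light-curing unit

## Task

Get the stone model ready for curing: lift the hood of the light-curing unit all the way up until it rests on its stop, without letting it drop or flinging it up. Then bring the model over, reach in under the raised hood and set it down, teeth up, in the middle of the round plate inside, letting go only once it stands there. Leave the hood up on its stop and everything else on the bench where it is.

Things in the scene. Friction and masses are not known exactly. Their poses are not given: they have to be found in the camera images.
- unit: Light-curing unit fixed on the left of the bench, its front (dark control panel) turned to the mat on the right: white box 190 mm deep (x), 230 mm wide (y), with a hinged hood with an amber roof window. Origin under its middle; x from front to back, z up. The open-topped housing has 8 mm walls, rim 92 mm above the bench, front face 100 mm before the origin; chamber 174 (x) by 216 mm (y).
- hinge (a point): Middle of the hood's hinge line at the unit's back, 92 mm above the bench, 92 mm behind the unit's origin. Axes are the unit's; the hinge line runs along y.
- hood (a joint): Hood angle, rad: 0 shut; the rear stop comes somewhere between 50 and 60 degrees and has to be felt: there the hood goes no further. Its front edge, 178 mm before the hinge when shut, rises and goes back. About 0.5 kg, unknown to 15 percent; friction hinge: let go below about 45 degrees it may fall shut, above that it stays where left. Raising takes about 4 N at the rail.
- hood_grip (a point): Grip point on the grey flat grip rail on the hood's sloping front: mid-length, 24 mm off the slope; 151 mm before and 43 mm above the hinge when shut. Rail: blade 110 mm long (y), 8 mm thick, standing 34 mm out square to the slope, which is flat 45 mm either side. Axes turn with the hood (unit's at 0); in them the blade points out along (-0.5, 0, 0.866): shut, it leans 30 degrees to the front.
- plate (a point): Centre of the top of the round steel plate inside the unit, 110 mm across, 50 mm above the bench, 42 mm below the rim, 96 mm before the hinge; the unit's axes. Even on its stop the hood leans forward: its front edge is then some 100 mm before and 145 mm above the hinge and overhangs the plate, so a tool gets in only when leaning 20 to 35 degrees back, its upper end towards the unit's front.
- model_mid (a point): Centre, half-way up, of the sectional stone model: tan block 66 mm long (its x), 30 mm wide (y), 30 mm high, with pink gum and a row of white teeth along x on top, 44 mm high over all; this point is 22 mm above its underside, z up through the teeth. About 130 g (70 to 140 percent). Stands on the black mat, its x pointing roughly towards the unit; grip it by the flat long sides of the stone.
- mat: Black bench mat with a grey border, 220 mm (x, towards the unit) by 180 mm (y), 4 mm thick, fixed on the right; origin at the centre of its underside. The model and two small jars stand on it, the violet one beside the model, the pink one at the edge near the unit.
- jar_pink: Small white jar with a pink lid, 41 mm across, 42 mm high; origin under its centre. Not to be moved.
- jar_violet: The same with a violet lid. Not to be moved.
- jar_orange: The same with an orange lid, standing in front of the unit. Not to be moved.
- liquid: Small bottle, 38 mm across, 85 mm high, at the back of the bench; origin under its centre. Not to be moved.
- tumbler: Glass tumbler, 64 mm across, 75 mm high, at the back; origin under its centre. Not to be moved.
- spatula: Mixing spatula with a dark wooden handle and steel blade, 150 mm long, lying between the mat and the robot. Not to be moved.
- palette: White ceramic palette with colour dots, 90 x 50 x 8 mm, lying in the middle on the robot's side. Not to be moved.
- shades: Shade guide, a dark bar 130 mm long with a row of tooth-coloured tabs, lying at the front left. Not to be moved.
Not all that is in view belongs to the job. What is shaped like the part that bears model_mid but blue is not meant.

How it is judged:
On the way, in this order (a step that is already met when the one before it is completed fails the run):
1. the hood has been raised onto its stop (within 2 degrees) while the model is still outside the unit (value of joint hood above 0.925 rad and horizontal distance between model_mid and plate above 0.15 m), for 0.2 s.
2. the model is down on the plate (within 5 mm), near its middle, while the fingers still hold it (horizontal distance between model_mid and plate below 0.02 m and z of model_mid in the frame of plate below 0.027 m and contact force between the fingers and model above 0.5 N), for 0.05 s.
At the end, for the whole second after the job is handed in: The hood rests on its stop (within 2 degrees), and the model stands teeth up and still on the round plate, its centre within 20 mm of the plate's centre (value of joint hood above 0.925 rad and horizontal distance between model_mid and plate below 0.02 m and z of model_mid in the frame of plate between 0.018 and 0.026 m and angle between model_mid's own z axis and vertical below 0.1 rad and linear speed of model below 0.02 m/s); the robot touches nothing.
It fails at once if the hood is let fall (it closes faster than 2 rad/s) (velocity of joint hood below -2 rad/s).
It fails at once if the hood is flung up (it opens faster than 3 rad/s) (velocity of joint hood above 3 rad/s).
It fails at once if another thing on the bench is shifted by more than 30 mm (distance of any of jar_pink, jar_violet, jar_orange, liquid, tumbler, spatula, palette, shades from where it was at the start of the episode above 0.03 m).
It also fails if it takes over 61 s, if anything falls off the work surface, if the arm or the gripper's body presses on something with over 40 N, if the wrist force passes 120 N, or if a joint passes its speed limit or range.

## Robot

A 7-joint arm with a two-finger parallel gripper is mounted at the origin on the work surface. World frame = base frame: x ahead of the robot, y to its left, z up, the work surface at z = 0. Lengths are in m, angles in rad, forces in N, time in s.
With the tool pointing down it reaches from about 0.4 to 0.75 m from the base axis. Payload 19.5 kg.
Tool frame: the origin (TCP) lies at the very end of the fingers, on their centre line; the grasp point (between the pads) lies robot.hold_point_z behind it (robot.hold_point_z is the distance from the TCP to the grasp point, in m); z points along the fingers, x is the direction in which the jaws open and shut, and the axes are right-handed (so a half turn about z gives the same grasp; the last joint's range is limited). The gripper opens to 85 mm and grips with 20 to 120 N. Pads are 22 mm wide; open, the fingers measure 114 mm over their backs; the gripper's body (76 mm by 85 mm) begins 54 mm behind the grasp point. The pads swing forward as they close: fully open they stand 13 mm farther back than shut.
Start: joints at [1.293, 0.707, -0.028, 1.485, 0.022, 0.951, -0.075], TCP at [0.134, -0.559, 0.231] pointing down, gripper open.
Joint ranges: [-2.71, 2.71], [-0.32, 2.16], [-1.57, 1.52], [0, 2.45], [-1.46, 4.6], [0, 2.02], [-2.83, 2.83]. Speed limits (rad/s): [1.89, 1.89, 2.57, 2.57, 3.01, 3.01, 3.01].

## Interface

Orientations are given as [roll, pitch, yaw] about the fixed x, y, z axes, in that order (R = Rz(yaw) Ry(pitch) Rx(roll)).
In Python, from station import robot, planner, vision, sign_off, spotter gives the robot as it stands. Calls block until the motion is done:
- robot.move_to(position, orientation): joint-space move of the TCP to a pose.
- robot.movel(position, ori=None, feed=0.15, force_limit=None): straight line of the TCP; ori=None keeps the orientation; feed is the mean speed in m/s. With force_limit (N) it stops when the force on the tool has changed by that much, and returns True; else False.
- robot.goto_joints(angles): joint-space move.
- robot.let_go() and robot.clamp(grasp_force=None): open the fingers fully, or close them until they stop; grasp_force is the grip in N (None keeps the last).
- robot.dwell(seconds).
- planner.inverse_kinematics(position, orientation): joint angles nearest the present ones, or None.
- robot.state(): the state.
- vision.grab_frame(name): name is "scene" or "top" or "wrist"; returns a dict with "color" (420x560x3 uint8, blue, green, red), "vfov" (degrees; the focal length in pixels is half the picture's height over the tangent of half this angle, whatever the lens; pixels are square), "cx", "cy" (the principal point, pixels), "view" (4x4, takes a point from world to camera coordinates). Camera axes: x right, y down, z forward; pixel columns grow to the right and rows downward; lengths in m; the calibration is good to about 2 mm. The wrist camera is an equidistant fisheye: a pixel r from the principal point sees the ray r / f radians off the axis. A picture is of the moment at which its call begins. There is no depth.
A pose or a line that the arm cannot do raises robot.Unreachable and nothing moves.
- sign_off(): hands the job in, once; it reports no verdict.
Trained networks look in a picture, given as the dict that the camera call returned (one of the last four; its "shot" number tells which), for a name from the list of things; names that differ only in an ending like _2 or _b are one class to them, and where a whole thing is asked for, a point or a joint stands for the part that bears it (a point fixed in the world has none). Each returns a list of dicts, best first, with "confidence" (0 to 1); they miss things now and then, are a little off and sometimes report something else, mostly with a low value. They report only what shows in the picture. A call takes as long as a camera call. They do not tell look-alikes from the thing itself.
- spotter.recognise(picture, name): "uv" ([column, row] in pixels, amid what is visible of it).
- spotter.trace(picture, name): "mask" (420x560 bool, what is visible of it) and "uv" ([column, row] in pixels, amid what is visible of it).
The state is a dict: "time": time; "qpos": joint angles; "qvel": joint speeds; "joint_efforts": joint torques, N m; "tcp_pos": TCP position; "tool_rot": TCP orientation; "ft_force": force on the tool from outside, world axes, zero at the start; "moment": the same for the moment, N m; "gripper_width": finger opening in m.
Only numpy, scipy, OpenCV 4.12 (cv2) and the standard library are available. Lean on these libraries where they do the work, as an engineer would, in place of code of your own. Each camera call takes 0.05 s, during which the arm holds its last target.

## Working session

There is one attempt and no reset: what is moved stays moved. The work goes in short steps, each a Python script; the robot and the scene stay as the last script left them, time stands still between calls to the robot, and variables do not carry over. Pictures are saved under pics/ and viewed, and the job is handed in when it is done.

```bash
ls; mkdir -p pics
python3 - <<'E'
from station import robot, planner, vision, sign_off, spotter
import cv2
print(robot.state(), robot.hold_point_z)
for n in ("scene","top","wrist"):
    f=vision.grab_frame(n); cv2.imwrite(f"pics/{n}0.png",f["color"])
    print(n,f["vfov"],f["cx"],f["cy"],f["view"].tolist() if hasattr(f["view"],"tolist") else f["view"])
E
```

```text
pics
{'time': 0.0, 'qpos': array([ 1.29328427,  0.70710063, -0.02759795,  1.48502539,  0.02198691,
        0.95088279, -0.07550369]), 'qvel': array([-0.00062122, -0.00018489, -0.00269933,  0.00064487,  0.00013744,
        0.00059624,  0.00150271]), 'joint_efforts': array([-8.03700968e-04, -8.83202362e+01,  1.23411052e+00, -2.36169147e+01,
        1.67262729e-02,  6.51339928e-03,  3.11206804e-05]), 'tcp_pos': array([ 0.13426764, -0.55882299,  0.23082277]), 'tool_rot': array([ 3.14155471e+00,  1.11337369e-03, -1.33500950e+00]), 'ft_force': array([-0.29351964,  0.02145913, -0.48453893]), 'moment': array([ 0.06246269,  0.01758614, -0.00493734]), 'gripper_width': 0.08554038436560187} 0.0187
scene 53.95189854593435 269.0111792184405 208.88308487327774 [[0.6492444777190235, 0.7605323899891913, 0.008490696595745745, -0.395905826860061], [0.6090972569283246, -0.5132182324976777, -0.604654924262054, -0.28807152188471635], [-0.45550207436821055, 0.39774053050863234, -0.7964422958613941, 1.2601414358695593], [0.0, 0.0, 0.0, 1.0]]
top 53.625394520555496 280.8569063566356 211.30158344308822 [[0.017744098035245404, -0.9997654238949184, 0.012419507604147109, -0.0011069679423330368], [-0.9964630685667292, -0.018703181604699342, -0.08192401345417148, 0.5897916996429926], [0.08213708034434405, -0.010921912931144698, -0.9965611932292121, 1.196907891648416], [0.0, 0.0, 0.0, 1.0]]
wrist 65.70646984690485 285.98793130695265 210.40485820277678 [[0.23415015828748736, -0.9721998183829641, -0.0011029551578239033, -0.5741577260942469], [-0.932127346005521, -0.22482094793966054, 0.2838910921396095, -0.03647585759535905], [-0.2762468356427861, -0.06544504949687163, -0.9588558970427745, 0.37973548811111246], [0.0, 0.0, 0.0, 1.0]]
```

View pics/scene0.png

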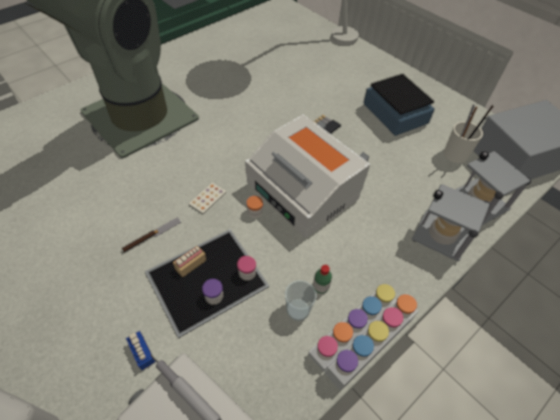

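View pics/top0.png

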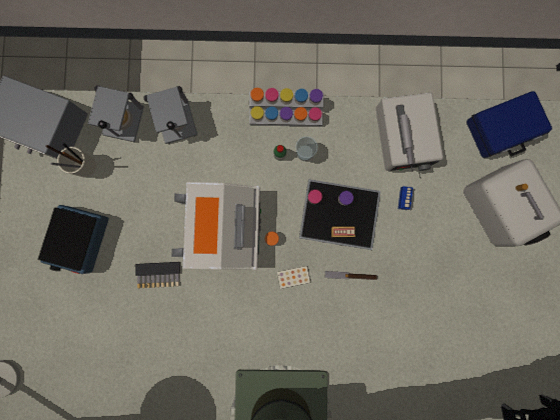

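View pics/wrist0.png

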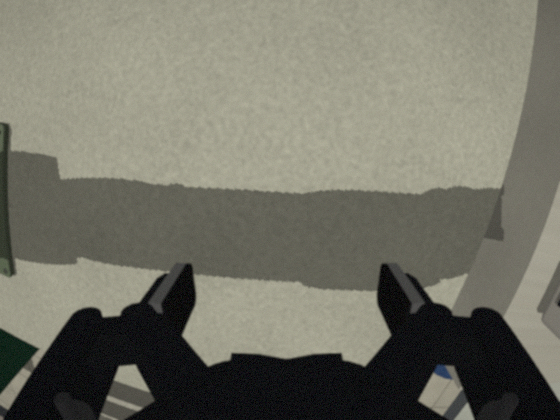

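```bash
cat > h.py <<'E'
import numpy as np, cv2
from scipy.spatial.transform import Rotation as R
from scipy.optimize import least_squares
def foc(f): return f["color"].shape[0]/2/np.tan(np.radians(f["vfov"])/2)
def proj(f,P):
    P=np.atleast_2d(P); V=np.asarray(f["view"]); c=P@V[:3,:3].T+V[:3,3]
    F=foc(f); 
    if f.get("wr"):
        r=np.hypot(c[:,0],c[:,1]); th=np.arctan2(r,c[:,2]); s=F*th/np.maximum(r,1e-9)
        return np.c_[f["cx"]+s*c[:,0],f["cy"]+s*c[:,1]]
    return np.c_[f["cx"]+F*c[:,0]/c[:,2], f["cy"]+F*c[:,1]/c[:,2]]
def ray(f,uv):
    uv=np.atleast_2d(uv).astype(float); V=np.asarray(f["view"]);F=foc(f)
    x=(uv[:,0]-f["cx"])/F;y=(uv[:,1]-f["cy"])/F
    if f.get("wr"):
        r=np.hypot(x,y); s=np.sinc(r/np.pi); d=np.c_[x*s,y*s,np.cos(r)]
    else: d=np.c_[x,y,np.ones(len(x))]
    d=d@V[:3,:3]; o=-V[:3,:3].T@V[:3,3]
    return o,d
def atz(f,uv,z):
    o,d=ray(f,uv); t=(z-o[2])/d[:,2]; return o+d*t[:,None]
E
python3 - <<'E'
from station import robot, planner, vision, sign_off, spotter
from h import *
import pickle
fs={}
for n in ("top","scene"):
    f=vision.grab_frame(n); fs[n]=f
    for k in ["unit","hood_grip","model_mid","mat","jar_pink","jar_violet","jar_orange","liquid","tumbler","spatula","palette","shades"]:
        r=spotter.trace(f,k)
        f["m_"+k]=r
        print(n,k,[(round(float(q["confidence"]),2),np.round(q["uv"],1).tolist(),int(q["mask"].sum()), atz(f,q["uv"],0.03).round(3)[0,:2].tolist()) for q in r[:3]])
pickle.dump(fs,open("fs.pkl","wb"))
t=fs["top"]["color"]; cv2.imwrite("pics/topz1.png",cv2.resize(t[170:290,170:290],None,fx=5,fy=5,interpolation=cv2.INTER_CUBIC))
cv2.imwrite("pics/topz2.png",cv2.resize(t[160:290,260:390],None,fx=4.5,fy=4.5,interpolation=cv2.INTER_CUBIC))
t=fs["scene"]["color"]; cv2.imwrite("pics/scz1.png",cv2.resize(t[105:255,230:380],None,fx=4,fy=4,interpolation=cv2.INTER_CUBIC))
E
```

```text
top unit [(0.75, [222.9, 229.5], 6494, [0.533, 0.177])]
top hood_grip [(0.87, [217.3, 223.7], 5822, [0.55, 0.194])]
top model_mid [(0.82, [405.9, 197.0], 274, [0.638, -0.358]), (0.77, [341.7, 233.0], 236, [0.529, -0.169])]
top mat [(0.97, [337.4, 215.9], 3632, [0.579, -0.156])]
top jar_pink [(0.53, [313.4, 197.4], 154, [0.632, -0.085]), (0.16, [154.9, 273.1], 932, [0.404, 0.369])]
top jar_violet [(0.46, [344.3, 195.5], 152, [0.639, -0.176])]
top jar_orange [(0.49, [270.9, 239.3], 161, [0.507, 0.037])]
top liquid []
top tumbler [(0.74, [309.4, 145.6], 405, [0.786, -0.071])]
top spatula [(0.73, [348.0, 277.4], 289, [0.401, -0.188]), (0.27, [338.0, 217.6], 3750, [0.574, -0.158])]
top palette [(0.87, [293.5, 277.6], 519, [0.398, -0.03])]
top shades [(0.86, [152.7, 272.7], 970, [0.405, 0.375]), (0.56, [222.8, 226.5], 6544, [0.542, 0.178])]
scene unit [(0.7, [305.5, 174.2], 9487, [0.522, 0.2])]
scene hood_grip [(0.85, [309.1, 159.8], 6470, [0.491, 0.243])]
scene model_mid [(0.97, [139.8, 350.4], 614, [0.648, -0.361]), (0.85, [191.8, 261.5], 539, [0.548, -0.174])]
scene mat [(0.8, [205.4, 283.6], 6029, [0.612, -0.182])]
scene jar_pink [(0.67, [248.2, 263.7], 382, [0.634, -0.081]), (0.34, [311.7, 162.3], 6574, [0.502, 0.242]), (0.15, [190.4, 261.4], 528, [0.546, -0.176])]
scene jar_violet [(0.56, [212.9, 291.3], 401, [0.637, -0.18])]
scene jar_orange [(0.59, [257.9, 206.1], 322, [0.523, 0.038])]
scene liquid [(0.73, [324.2, 280.2], 414, [0.772, 0.019]), (0.51, [204.8, 198.6], 568, [0.42, -0.048])]
scene tumbler [(0.79, [298.2, 300.8], 992, [0.77, -0.057]), (0.32, [203.8, 283.9], 5934, [0.611, -0.185])]
scene spatula [(0.65, [151.1, 233.6], 453, [0.425, -0.204])]
scene palette [(0.92, [205.8, 198.2], 583, [0.421, -0.046]), (0.53, [307.2, 170.9], 9562, [0.517, 0.211])]
scene shades [(0.69, [330.8, 121.2], 211, [0.419, 0.4])]
```

View pics/topz1.png

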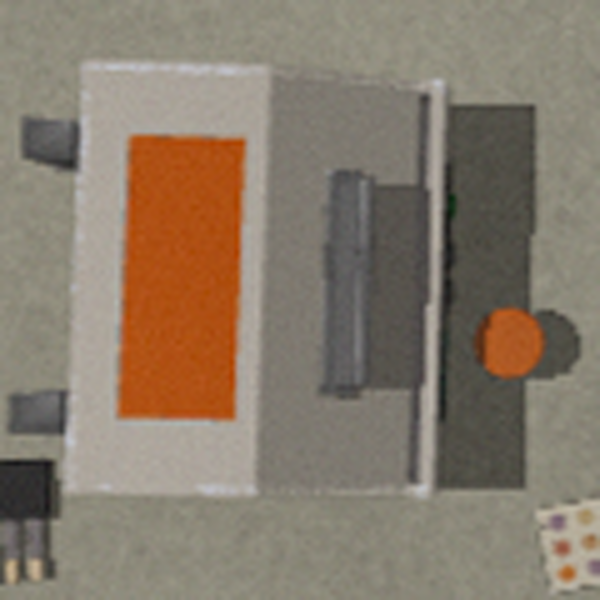

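View pics/topz2.png

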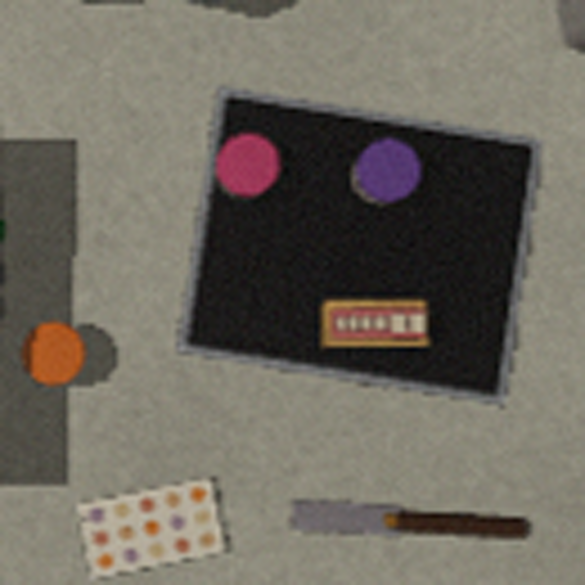

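View pics/scz1.png

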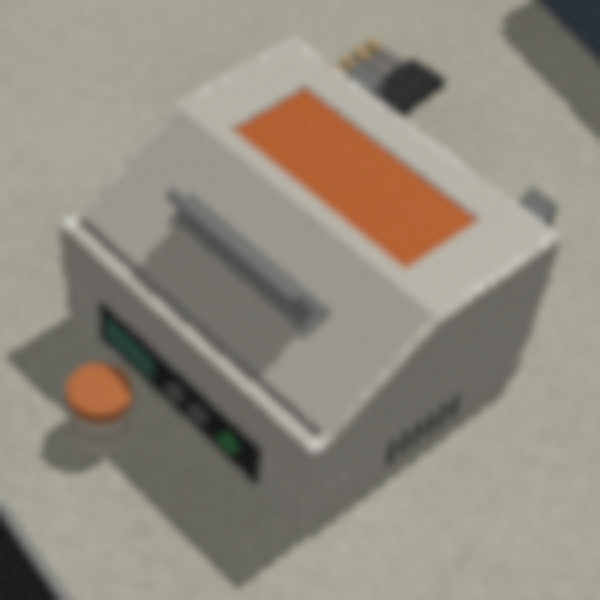

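Run:
```python
from h import *
import pickle
fs=pickle.load(open("fs.pkl","rb"))
T,S=fs["top"],fs["scene"]
zt=lambda p,k,o: ((np.array(p,float)+.5)/k-.5)+np.array(o)
# unit: rim front corners; y=-115 -> high world x
obs=[(T,zt((446,82),5,(170,170)),(-.1,-.115,.092)),(T,zt((432,495),5,(170,170)),(-.1,.115,.092)),
     (S,zt((66,220),4,(230,105)),(-.1,.115,.092)),(S,zt((318,449),4,(230,105)),(-.1,-.115,.092))]
def pt(q,P):
    c,s=np.cos(q[2]),np.sin(q[2]); P=np.array(P)
    return np.array([q[0]+c*P[0]-s*P[1],q[1]+s*P[0]+c*P[1],P[2]])
for sub in (obs,obs[:2],obs[2:]):
    r=least_squares(lambda q:np.concatenate([proj(f,pt(q,P))[0]-uv for f,uv,P in sub]),[.53,.19,1.57])
    print(r.x,np.round(r.fun,2))
    if sub is obs: q=r.x
# overlay
h=np.array([.092,0,.092])
g=h+[-.151,0,.043]; o=np.array([-.5,0,.866])
pts=dict(rim=[(-.1,-.115,.092),(-.1,.115,.092),(.09,.115,.092),(.09,-.115,.092)],
 base=[(-.1,-.115,0),(-.1,.115,0),(.09,.115,0),(.09,-.115,0)],
 rail=[g+.01*o+[0,-.055,0],g+.01*o+[0,.055,0],g-.024*o+[0,.055,0],g-.024*o+[0,-.055,0]])
for n,f,k,(x0,y0,w) in (("t",T,5,(170,170,120)),("s",S,4,(230,105,150))):
    im=cv2.resize(f["color"][y0:y0+w,x0:x0+w],None,fx=k,fy=k,interpolation=cv2.INTER_CUBIC)
    for c,(kk,v) in zip([(0,0,255),(255,0,0),(0,255,0)],pts.items()):
        u=(np.vstack([proj(f,pt(q,P)) for P in v])-[x0,y0]+.5)*k-.5
        cv2.polylines(im,[np.round(u).astype(int)],True,c,1)
    cv2.imwrite(f"pics/ov_{n}.png",im)
# model
for f,i in ((T,1),(S,1)):
    m=f["m_model_mid"][i]["mask"].astype(np.uint8)
    c=max(cv2.findContours(m,0,1)[0],key=cv2.contourArea)
    b=cv2.boxPoints(cv2.minAreaRect(c)); w=atz(f,b,.034); print("model box",w.round(3).tolist(), w.mean(0).round(4))
z=np.array([zt(p,4.5,(260,160)) for p in ((322,300),(429,299),(430,347),(322,347))]); w=atz(T,z,.034)
print("hand",w.round(4).tolist(),w.mean(0)); print(np.degrees(np.arctan2(*(w[0]-w[1])[[1,0]])),np.degrees(np.arctan2(*(w[3]-w[2])[[1,0]])))
x0,y0=160,230
cv2.imwrite("pics/scz2.png",cv2.resize(S["color"][230:310,140:270],None,fx=6,fy=6,interpolation=cv2.INTER_CUBIC))
```

```text
[0.54277631 0.17602544 1.55889083] [-0.53 -1.03 -0.59 -0.51 -1.02 -0.57 -0.57  0.06]
[0.54064527 0.174437   1.55933056] [ 0.01 -0.27 -0.01  0.26]
[0.54454179 0.1770311  1.5575918 ] [-0.24 -0.42  0.22  0.31]
model box [[0.546, -0.137, 0.034], [0.547, -0.204, 0.034], [0.518, -0.204, 0.034], [0.517, -0.137, 0.034]] [ 0.5319 -0.1706  0.034 ]
model box [[0.521, -0.209, 0.034], [0.523, -0.138, 0.034], [0.571, -0.145, 0.034], [0.568, -0.214, 0.034]] [ 0.5459 -0.1766  0.034 ]
hand [[0.5479, -0.1374, 0.034], [0.5498, -0.2068, 0.034], [0.5188, -0.2076, 0.034], [0.5176, -0.1377, 0.034]] [ 0.53353584 -0.17237407  0.034     ]
91.58432378313975 91.03168059458721
```

View pics/ov_t.png

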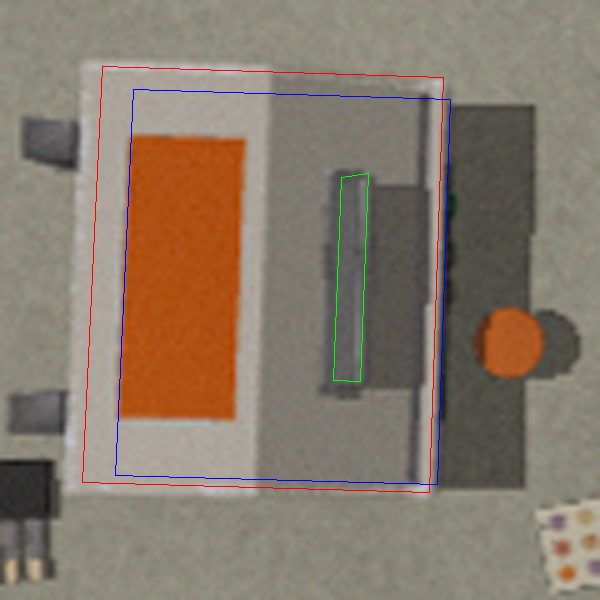

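View pics/ov_s.png

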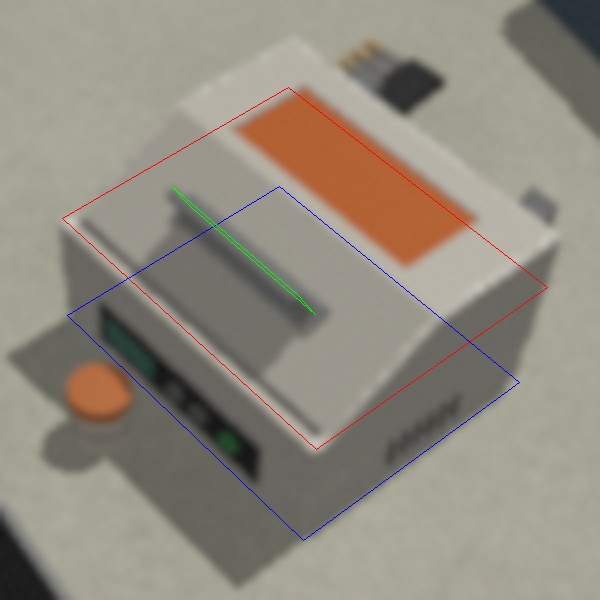

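View pics/scz2.png

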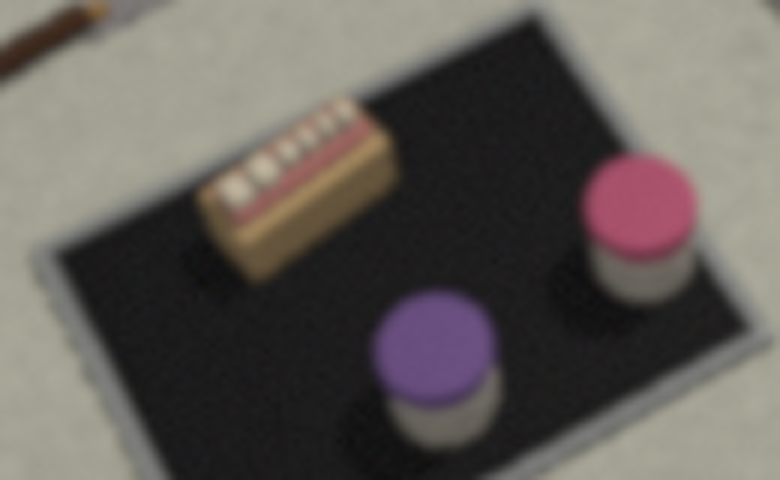

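```bash
cat >> h.py <<'E'
U=np.array([.5425,.1755,1.559])
RU=R.from_euler('z',U[2])
def uw(P): return RU.apply(np.asarray(P,float))+[U[0],U[1],0]
HP=.0187
def tool(alpha,flip,yaw=U[2]):
    """tool z in unit xz plane: (sin a,0,-cos a); jaws in unit xz plane if jaw='x'"""
    pass
def mat2rpy(M): return R.from_matrix(M).as_euler('xyz')
def hood_pose(th,flip=1,back=0.0,dn=0.0):
    Rt=R.from_euler('y',th)
    z=np.array([.5,0,-.8660254]); x=flip*np.array([.8660254,0,.5]); y=np.cross(z,x)
    M=np.c_[x,y,z]
    g=np.array([.092,0,.092])+Rt.apply(np.array([-.151,0,.043]))
    Mw=RU.as_matrix()@Rt.as_matrix()@M
    p=uw(g)+Mw[:,2]*(HP-back)
    return p,mat2rpy(Mw)
def lean_pose(p,yaw,lean,flip=1,back=0.0):
    """grasp point p, jaws along local y, tool z=(sin l,0,-cos l) in frame yaw"""
    z=np.array([np.sin(lean),0,-np.cos(lean)]); x=flip*np.array([0,1.,0]); y=np.cross(z,x)
    Mw=R.from_euler('z',yaw).as_matrix()@np.c_[x,y,z]
    return np.asarray(p)+Mw[:,2]*(HP-back),mat2rpy(Mw)
E
python3 - <<'E'
from station import robot, planner
from h import *
ik=planner.inverse_kinematics
for fl in (1,-1):
    for th in np.radians([0,15,30,45,55,60]):
        for b in (0,.06,.1):
            p,o=hood_pose(th,fl,b); q=ik(p,o); print("hood",fl,round(np.degrees(th)),b,p.round(3),None if q is None else np.round(q,2))
mm=np.array([.5335,-.1715])
pl=uw([-.004,0,.05])
print("plate",pl)
for fl in (1,-1):
  for L in (25,30,33):
    for nm,(p,o) in dict(mat=lean_pose([*mm,.004+.025],U[2]+.035,np.radians(L),fl),matup=lean_pose([*mm,.004+.025],U[2]+.035,np.radians(L),fl,.1),
        pl=lean_pose(pl+[0,0,.025],U[2],np.radians(L),fl),plup=lean_pose(pl+[0,0,.025],U[2],np.radians(L),fl,.15)).items():
        q=ik(p,o); print(nm,fl,L,p.round(3),None if q is None else np.round(q,2))
E
```

```text
hood 1 0 0 [0.542 0.126 0.119] [ 0.36  0.98 -0.73  1.75  0.14  0.5   1.35]
hood 1 0 0.06 [0.542 0.096 0.171] [ 0.45  0.91 -0.81  1.71  0.15  0.64  1.34]
hood 1 0 0.1 [0.541 0.076 0.205] [ 0.51  0.87 -0.85  1.67  0.14  0.75  1.35]
hood 1 15 0 [0.542 0.138 0.155] [ 0.24  0.89 -0.82  1.69  0.55  0.73  0.83]
hood 1 15 0.06 [0.542 0.122 0.213] [ 0.29  0.81 -0.85  1.63  0.45  0.85  0.92]
hood 1 15 0.1 [0.542 0.112 0.251] [ 0.32  0.76 -0.88  1.58  0.4   0.95  0.96]
hood 1 30 0 [0.542 0.158 0.186] [ 0.01  0.83 -0.72  1.57  0.62  0.98  0.66]
hood 1 30 0.06 [0.542 0.158 0.246] [ 0.05  0.77 -0.81  1.49  0.59  1.14  0.69]
hood 1 30 0.1 [0.542 0.158 0.286] [ 0.06  0.74 -0.85  1.42  0.56  1.24  0.72]
hood 1 45 0 [0.543 0.186 0.211] [-0.21  0.85 -0.66  1.4   0.7   1.3   0.54]
hood 1 45 0.06 [0.543 0.202 0.269] [-0.21  0.82 -0.76  1.28  0.7   1.47  0.56]
hood 1 45 0.1 [0.543 0.212 0.308] [-0.22  0.8  -0.8   1.18  0.7   1.59  0.58]
hood 1 55 0 [0.543 0.208 0.223] [-0.35  0.9  -0.61  1.25  0.75  1.51  0.51]
hood 1 55 0.06 [0.543 0.234 0.278] [-0.38  0.89 -0.69  1.1   0.76  1.69  0.54]
hood 1 55 0.1 [0
[... 2860 characters left out ...]
0.09  0.35 -0.09]
plup -1 25 [0.542 0.116 0.194] [ 0.27  0.79 -0.58  1.69 -0.05  0.68 -0.12]
mat -1 30 [ 0.533 -0.162  0.013] [ 0.74  1.19 -0.56  1.45  0.08  0.82  0.4 ]
matup -1 30 [ 0.534 -0.212  0.099] [ 0.78  1.09 -0.55  1.33  0.02  1.05  0.45]
pl -1 30 [0.543 0.181 0.059] [ 0.17  1.04 -0.53  1.77 -0.21  0.34  0.07]
plup -1 30 [0.542 0.106 0.189] [ 0.35  0.83 -0.62  1.7  -0.12  0.66 -0.  ]
mat -1 33 [ 0.533 -0.161  0.013] [ 0.76  1.22 -0.58  1.42  0.05  0.86  0.44]
matup -1 33 [ 0.535 -0.216  0.097] [ 0.8   1.12 -0.57  1.28  0.    1.1   0.48]
pl -1 33 [0.543 0.182 0.059] [ 0.2   1.06 -0.55  1.77 -0.31  0.34  0.2 ]
plup -1 33 [0.542 0.1   0.185] [ 0.4   0.86 -0.65  1.7  -0.17  0.66  0.07]
```

Run:
```python
from station import robot, planner, vision, sign_off, spotter
from h import *
p,o=hood_pose(0,1,.12)
robot.move_to(p,o)
s=robot.state(); print(s["time"],s["qpos"].round(2),s["tcp_pos"],s["ft_force"])
for n in("wrist","scene"):
    f=vision.grab_frame(n); cv2.imwrite(f"pics/{n}1.png",f["color"])
    if n=="wrist":
        f["wr"]=1
        im=cv2.resize(f["color"],None,fx=1.4,fy=1.4)
        h=np.array([.092,0,.092]);g=h+[-.151,0,.043]; b=np.array([-.5,0,.866])
        L=[g+.01*b+[0,-.055,0],g+.01*b+[0,.055,0],g-.024*b+[0,.055,0],g-.024*b+[0,-.055,0]]
        u=proj(f,np.array([uw(q) for q in L]))*1.4
        cv2.polylines(im,[u.round().astype(int)],True,(0,255,0),1)
        L=[(-.1,-.115,.092),(-.1,.115,.092)]
        u=proj(f,np.array([uw(q) for q in L]))*1.4
        cv2.polylines(im,[u.round().astype(int)],True,(0,0,255),1)
        cv2.imwrite("pics/wrist1o.png",im)
```

```text
4.0583 [ 0.53  0.85 -0.87  1.64  0.13  0.8   1.36] [0.54131727 0.06517798 0.22261309] [0.94362922 0.01278303 0.26479476]
```

View pics/wrist1o.png

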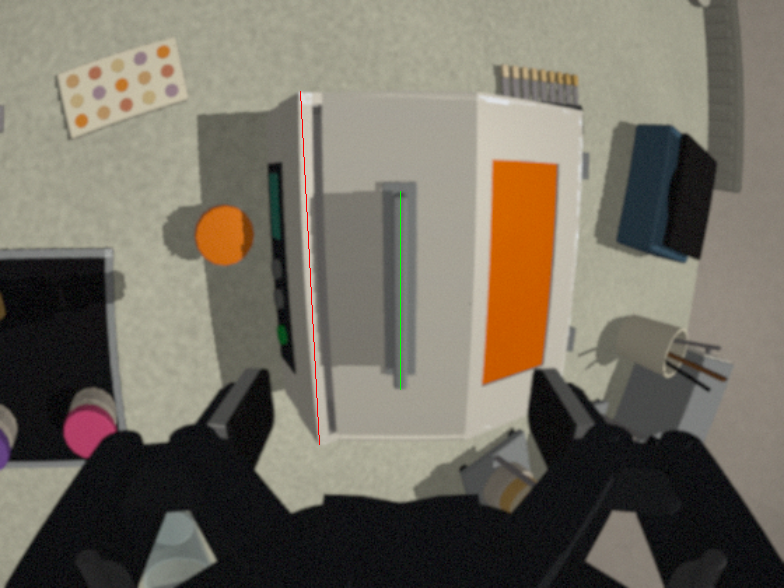

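View pics/scene1.png

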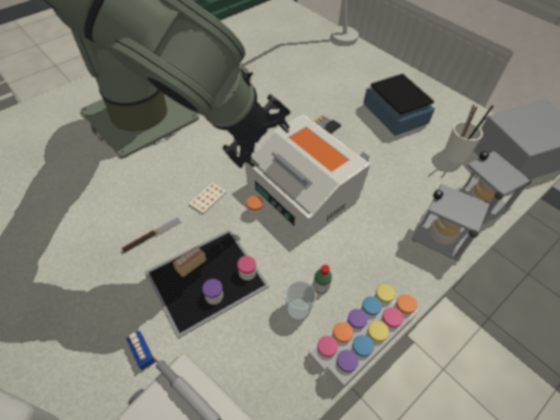

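The overlay of the rail (green, u≈402 of 784) and of the rim front (red) lies on the picture within about 1–2 mm, and the rail is centred between the fingers. I'll go in and grip it.

Run:
```python
from station import robot, planner, vision, sign_off, spotter
from h import *
p,o=hood_pose(0,1,.0)
print(robot.movel(p,o,feed=.08,force_limit=12))
s=robot.state(); print(s["time"],s["tcp_pos"]-p,s["ft_force"])
robot.clamp(40)
s=robot.state(); print(s["time"],s["tcp_pos"]-p,s["ft_force"],s["moment"],s["gripper_width"])
f=vision.grab_frame("wrist"); cv2.imwrite("pics/wrist2.png",f["color"])
```

```text
False
5.8083 [ 0.00015974 -0.00024554  0.00024314] [ 0.9489987   0.66325154 -0.51301534]
6.5 [ 1.52429983e-05 -4.95603220e-04 -2.30538034e-04] [-0.33445231 -4.48342238 -1.95742242] [-1.61632834 -0.05150846  0.08939421] 0.007358067826423911
```

View pics/wrist2.png

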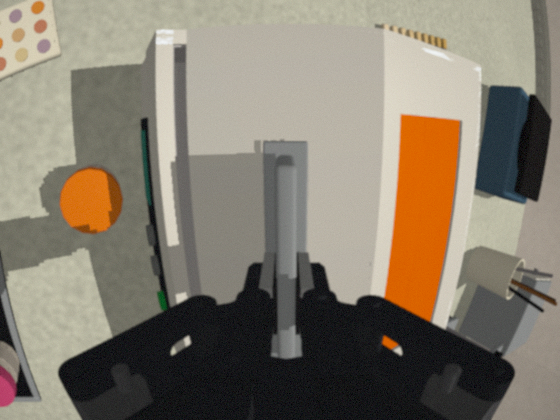

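The rail is gripped (7.4 mm between the pads). Now I'll raise the hood along its arc, watching the force.

Run:
```python
from station import robot, planner, vision, sign_off, spotter
from h import *
for d in (4,8,12,16,20,24,28,32,36,40,44,47):
    p,o=hood_pose(np.radians(d),1)
    hit=robot.movel(p,o,feed=.035,force_limit=25)
    s=robot.state(); tg=RU.apply(R.from_euler('y',np.radians(d)).apply([.274,0,.962]))
    e=(s["tcp_pos"]-p)*1000
    print(d,hit,round(s["time"],2),"err mm",e.round(1),"F",s["ft_force"].round(1),"M",s["moment"].round(2),"w",round(s["gripper_width"]*1000,1))
    if hit: break
f=vision.grab_frame("scene"); cv2.imwrite("pics/scene3.png",cv2.resize(f["color"][60:270,180:400],None,fx=2.8,fy=2.8,interpolation=cv2.INTER_CUBIC))
```

```text
4 False 6.99 err mm [ 0.  -0.3  0.2] F [ 0.6 -6.4 -1.1] M [-1.94 -0.07  0.06] w 7.2
8 False 7.42 err mm [ 0.  -0.2  0.4] F [-0.6 -6.8 -1.4] M [-1.97 -0.13  0.07] w 7.3
12 False 7.86 err mm [-0.  -0.1  0.4] F [ 1.1 -5.8 -0.9] M [-1.93 -0.21  0.02] w 7.1
16 False 8.29 err mm [-0.  -0.   0.5] F [ 0.6 -6.1 -1. ] M [-1.87 -0.27  0.04] w 7.0
20 False 8.72 err mm [-0.1  0.1  0.5] F [ 1.3 -4.5 -1.6] M [-1.77 -0.32  0.03] w 7.3
24 False 9.16 err mm [-0.1  0.2  0.5] F [ 1.3 -4.8 -1.6] M [-1.71 -0.38  0.06] w 7.2
28 False 9.59 err mm [-0.1  0.4  0.5] F [ 2.4 -5.1 -2. ] M [-1.48 -0.42  0.1 ] w 7.8
32 False 10.03 err mm [-0.1  0.4  0.3] F [ 2.2 -4.1 -2.3] M [-1.38 -0.39  0.14] w 7.5
36 False 10.46 err mm [-0.1  0.3  0.2] F [ 1.3 -3.  -2.5] M [-1.19 -0.22  0.12] w 7.2
40 False 10.89 err mm [-0.2  0.3  0. ] F [-0.2 -3.5 -2.9] M [-0.93 -0.18  0.17] w 7.2
44 False 11.32 err mm [-0.2  0.2 -0.1] F [-0.4 -2.1 -4.9] M [-0.48  0.04  0.12] w 7.5
47 False 11.69 err mm [-0.2  0.1 -0.2] F [-1.6 -1.  -7.7] M [-0.06  0.24 -0.02] w 7.2
```

View pics/scene3.png

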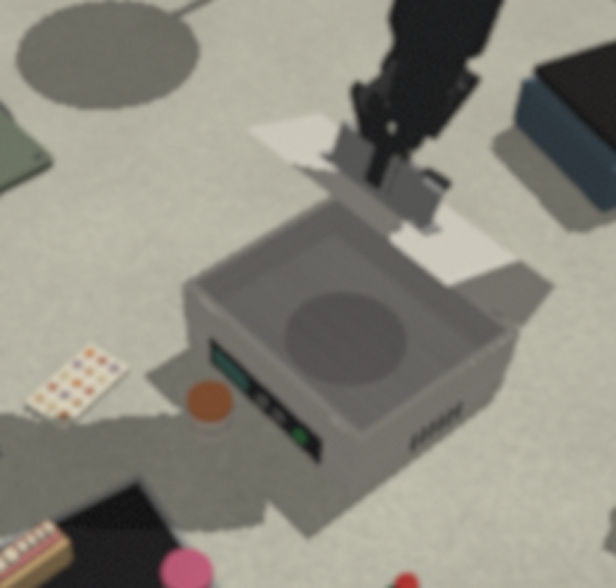

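Run:
```python
from station import robot, planner, vision, sign_off, spotter
from h import *
tan=lambda d: RU.apply(R.from_euler('y',np.radians(d)).apply([.274,0,.962]))
s=robot.state(); f0=s["ft_force"]@tan(47); m0=s["moment"]
print(f0)
for d in np.arange(48,61.5,1):
    p,o=hood_pose(np.radians(d),1)
    hit=robot.movel(p,o,feed=.02,force_limit=30)
    s=robot.state(); e=(s["tcp_pos"]-p)*1000
    ft=s["ft_force"]@tan(d)
    print(d,hit,round(s["time"],2),"err mm",e.round(1),"Ft",ft.round(1),"F",s["ft_force"].round(1),"M",s["moment"].round(2),"tcp pitch",s["tool_rot"].round(3))
    if hit or ft-f0<-14: break
f=vision.grab_frame("scene"); cv2.imwrite("pics/scene4.png",cv2.resize(f["color"][60:270,180:400],None,fx=2.8,fy=2.8,interpolation=cv2.INTER_CUBIC))
```

```text
-3.7559919678470117
48.0 False 12.02 err mm [-0.2  0.2 -0.2] Ft -4.4 F [ -2.8   0.3 -10.7] M [ 0.38  0.53 -0.09] tcp pitch [-3.141  0.314  1.559]
49.0 False 12.29 err mm [-0.2  0.3 -0.1] Ft -5.1 F [ -4.6   0.8 -13.5] M [ 0.67  0.8  -0.12] tcp pitch [-3.141  0.332  1.56 ]
50.0 False 12.57 err mm [-0.2  0.3 -0.2] Ft -4.2 F [ -4.6   2.3 -15.1] M [ 0.98  0.92 -0.2 ] tcp pitch [-3.141  0.349  1.559]
51.0 False 12.84 err mm [-0.2  0.2 -0.2] Ft -4.2 F [ -5.1   2.1 -15.3] M [ 1.2   0.99 -0.24] tcp pitch [-3.141  0.366  1.559]
52.0 False 13.12 err mm [-0.2  0.2 -0.3] Ft -4.3 F [ -6.3   2.5 -17.4] M [ 1.38  1.08 -0.28] tcp pitch [-3.141  0.383  1.56 ]
53.0 False 13.39 err mm [-0.2  0.2 -0.3] Ft -4.0 F [ -6.9   2.4 -17.2] M [ 1.47  1.04 -0.39] tcp pitch [-3.141  0.4    1.56 ]
54.0 False 13.67 err mm [-0.2  0.2 -0.3] Ft -4.3 F [ -6.1   2.3 -18.5] M [ 1.62  1.11 -0.43] tcp pitch [-3.141  0.417  1.56 ]
55.0 False 13.94 err mm [-0.3 -1.8 -0.8] Ft -19.2 F [ -6.1 -10.8 -27.3] M [ 0.86  1.07 -0.39] tcp pitch [-3.139  0.438  1.558]
```

View pics/scene4.png

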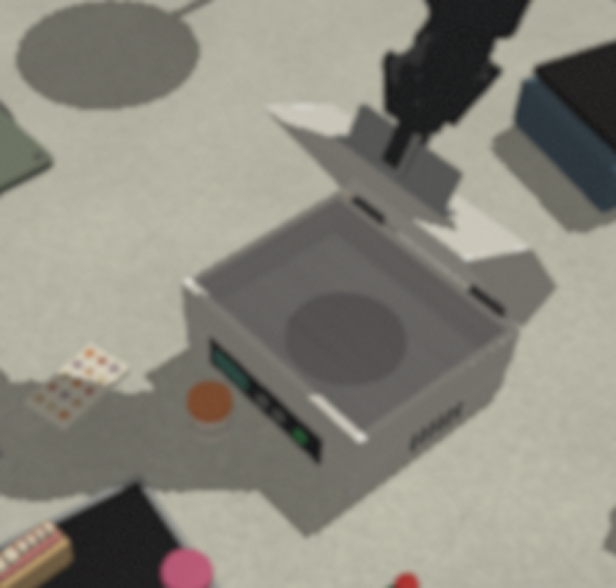

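The force jumps at about 55°, so that is the stop. I'll hold it there, release, back out along the blade, and check that the hood stays.

Run:
```python
from station import robot, planner, vision, sign_off, spotter
from h import *
robot.dwell(.3)
s=robot.state(); print(s["time"],s["ft_force"].round(1))
robot.let_go()
s=robot.state(); print(s["time"],s["ft_force"].round(1),s["gripper_width"])
p,o=hood_pose(np.radians(55),1,.1)
print(robot.movel(p,o,feed=.12,force_limit=20))
s=robot.state(); print(s["time"],s["ft_force"].round(1),s["qpos"].round(2))
f=vision.grab_frame("scene"); cv2.imwrite("pics/scene5.png",cv2.resize(f["color"][60:270,180:400],None,fx=2.8,fy=2.8,interpolation=cv2.INTER_CUBIC))
# plan next
ik=planner.inverse_kinematics
```

```text
14.2917 [ -6.1 -10.4 -27.3]
15.025 [ 0.5  0.2 -0.3] 0.08538311069119181
False
16.0083 [ 0.6 -0.6  0.7] [-0.59  0.83 -0.17  0.99  0.44  1.64  0.79]
```

View pics/scene5.png

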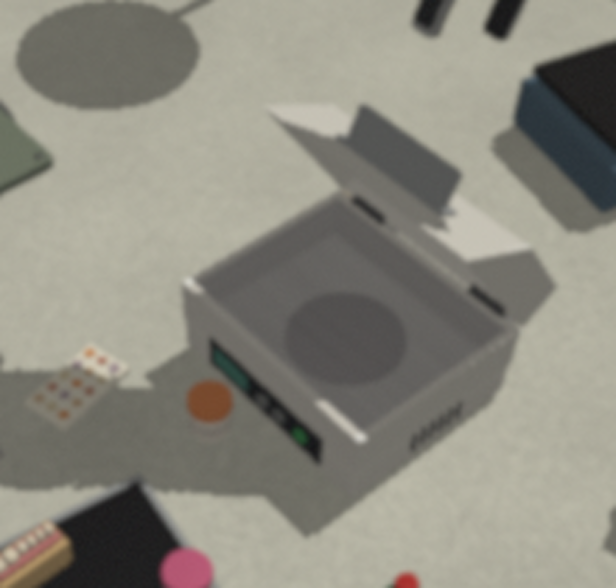

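Run:
```python
from station import robot, planner, vision, sign_off, spotter
from h import *
f=vision.grab_frame("scene")
print("plate by eye",atz(f,[346/2.8+180,338/2.8+60],.05), "model", uw([-.004,0,.05]))
for th in (52,54,55,56):
    Rt=R.from_euler('y',np.radians(th)); e=[uw(np.array([.092,0,.092])+Rt.apply([-.178,y,0])) for y in(-.115,.115)]
    print(th,((proj(f,np.array(e))-[180,60])*2.8).round(0).tolist())
ik=planner.inverse_kinematics
p0,o0=hood_pose(np.radians(55),1,.1)
for w in ((.52,.2,.42),(.5,.22,.4),(.5,.2,.38)): print(w,np.round(ik(np.array(w),o0),2) if ik(np.array(w),o0) is not None else None)
L=np.radians(30);yaw=np.radians(91.3)
for w in ((.5,-.05,.3),(.5,-.1,.3),(.5,-.15,.25)):
    p,o=lean_pose(w,yaw,L,1); q=ik(p,o); print(w,q if q is None else np.round(q,2))
```

```text
plate by eye [[0.54715595 0.1671974  0.05      ]] model [0.54245282 0.17150028 0.05      ]
52 [[459.0, 267.0], [255.0, 111.0]]
54 [[464.0, 261.0], [260.0, 105.0]]
55 [[467.0, 257.0], [262.0, 102.0]]
56 [[470.0, 254.0], [264.0, 99.0]]
(0.52, 0.2, 0.42) [-0.55  0.68 -0.17  0.95  0.44  1.8   0.9 ]
(0.5, 0.22, 0.4) [-0.59  0.67 -0.18  1.04  0.43  1.74  0.82]
(0.5, 0.2, 0.38) [-0.56  0.66 -0.18  1.14  0.43  1.65  0.81]
(0.5, -0.05, 0.3) [ 0.89  0.94 -1.35  1.58  0.43  1.15  2.76]
(0.5, -0.1, 0.3) [-0.1   1.    1.3   1.54 -1.11  1.87 -1.83]
(0.5, -0.15, 0.25) [ 0.    1.11  1.3   1.52 -1.16  1.87 -1.72]
```

Run:
```python
from station import robot, planner, vision, sign_off, spotter
from h import *
p0,o0=hood_pose(np.radians(55),1,.1)
robot.movel(np.array([.51,.21,.40]),o0,feed=.2)
robot.goto_joints([0.39,.86,.38,1.34,-.78,1.2,-2.04])
s=robot.state(); print(s["time"],s["tcp_pos"],s["tool_rot"])
f=vision.grab_frame("wrist"); f["wr"]=1
r=spotter.trace(f,"model_mid"); print([(q["confidence"],q["uv"],q["mask"].sum()) for q in r])
mm=np.array([.5335,-.1715]);y=np.radians(91.3)
Rm=R.from_euler('z',y)
def box(z0,z1): return np.array([Rm.apply([a,b,0])+[*mm,z] for z in(z0,z1) for a,b in((-.033,-.015),(.033,-.015),(.033,.015),(-.033,.015))])
im=cv2.resize(f["color"],None,fx=1.4,fy=1.4)
u=(proj(f,box(.004,.034))*1.4).round().astype(int)
cv2.polylines(im,[u[:4],u[4:]],True,(0,255,0),1)
cv2.imwrite("pics/wrist6.png",im)
im=im.copy()
```

```text
19.3083 [ 0.57418922 -0.24036554  0.22340037] [ 2.76180183  0.22251012 -3.11545863]
[(0.8, [361.8, 177.3], np.int64(1855)), (0.56, [281.3, 4.4], np.int64(650)), (0.53, [311.8, 328.8], np.int64(7222))]
```

View pics/wrist6.png

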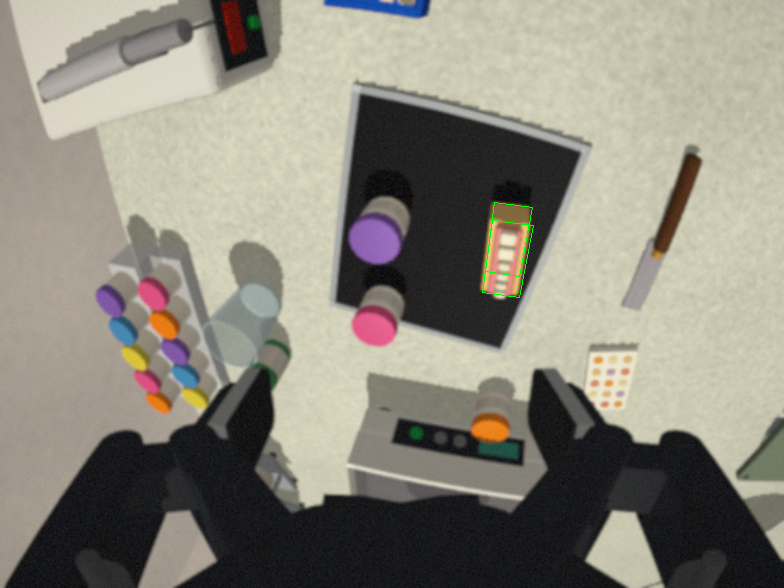

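The overlay sits on the model within about 2 mm (u≈507, v≈250), and the wrist picture has the jars clear of the fingers. I'll go to the leaned grasp.

Run:
```python
from station import robot, planner, vision, sign_off, spotter
from h import *
mm=[.5345,-.1718,.004+.0255];y=np.radians(91.3);L=np.radians(30)
p,o=lean_pose(mm,y,L,1,.09)
robot.movel(p,o,feed=.15)
s=robot.state(); print(s["time"],s["qpos"].round(2),(s["tcp_pos"]-p).round(4),s["ft_force"])
f=vision.grab_frame("wrist"); cv2.imwrite("pics/wrist7.png",f["color"])
p,o=lean_pose(mm,y,L,1,0)
print(robot.movel(p,o,feed=.07,force_limit=8))
s=robot.state(); print(s["time"],(s["tcp_pos"]-p).round(4),s["ft_force"])
f=vision.grab_frame("wrist"); cv2.imwrite("pics/wrist8.png",f["color"])
f=vision.grab_frame("scene"); cv2.imwrite("pics/scene8.png",cv2.resize(f["color"][190:340,110:290],None,fx=4,fy=4,interpolation=cv2.INTER_CUBIC))
```

```text
20.5 [ 0.39  1.08  0.35  1.35 -0.77  1.23 -2.05] [ 0.0003 -0.0003  0.0008] [-0.08962823  0.56997498 -0.08923256]
False
21.9833 [ 0.0001 -0.0003  0.0003] [ 1.25368574 -0.15093969 -0.27311691]
```

View pics/wrist8.png

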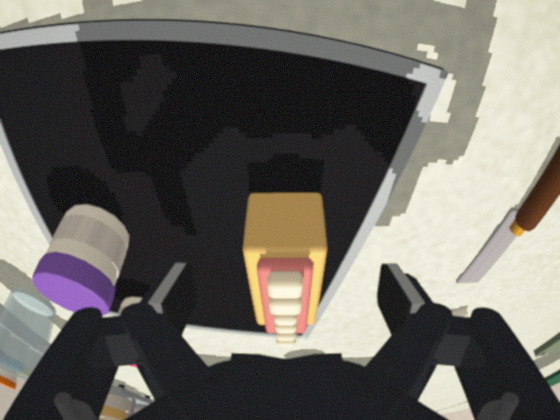

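View pics/scene8.png

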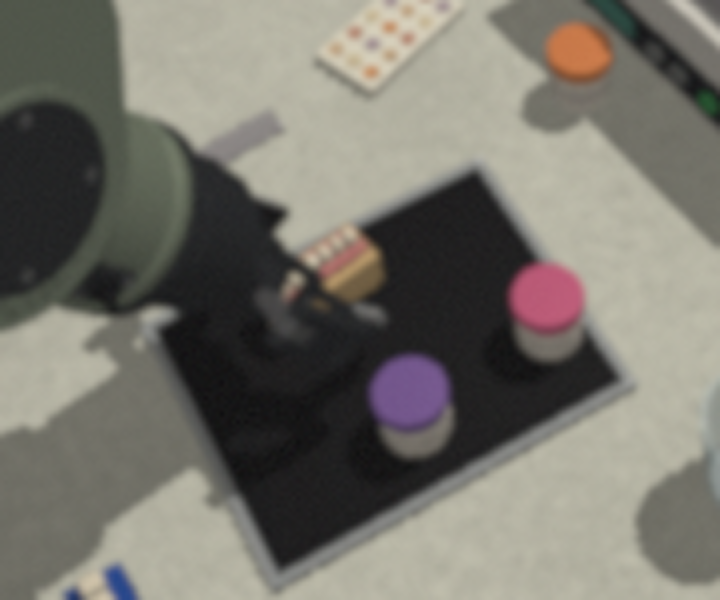

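Run:
```python
from station import robot, planner, vision, sign_off, spotter
from h import *
robot.clamp(60)
s=robot.state(); print(s["time"],s["ft_force"].round(1),s["moment"].round(2),s["gripper_width"]); m0=s["moment"]
mm=np.array([.5345,-.1718,.004+.0255]);y=np.radians(91.3);L=np.radians(30)
p,o=lean_pose(mm+[0,0,.03],y,L,1,0)
robot.movel(p,o,feed=.08)
s=robot.state(); print(s["time"],s["ft_force"].round(2),s["moment"].round(2),s["gripper_width"])
f=vision.grab_frame("wrist"); cv2.imwrite("pics/wrist9.png",f["color"])
p,o=lean_pose([.5345,-.1718,.205],y,L,1,0)
q=planner.inverse_kinematics(p,o); print(q if q is None else q.round(2))
p,o=lean_pose([.5435,.17-.075,.0755+.13],U[2],L,1,0)
q=planner.inverse_kinematics(p,o); print(q if q is None else q.round(2))
```

```text
22.6417 [-0.4 -2.3  5.5] [-0.24  0.22  0.09] 0.02906450104913151
23.1667 [ 0.06 -0.34 -1.68] [-0.58  0.02 -0.03] 0.0290243378179318
[ 0.31  0.92  0.38  1.4  -0.74  1.32 -2.16]
[-0.12  0.8   0.3   1.71 -0.95  0.98 -2.38]
```

View pics/wrist9.png

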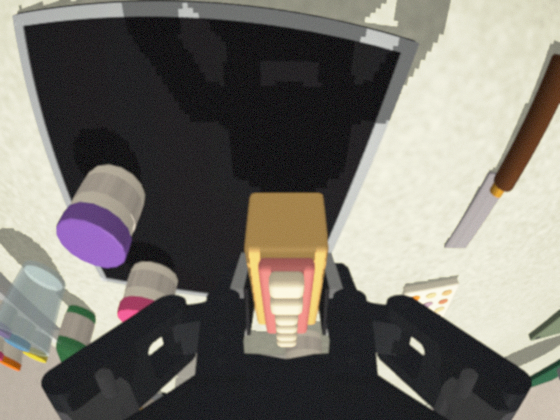

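Run:
```python
from station import robot, planner, vision, sign_off, spotter
from h import *
y=np.radians(91.3);L=np.radians(30)
p,o=lean_pose([.5345,-.1718,.205],y,L,1,0); robot.movel(p,o,feed=.15)
p,o=lean_pose([.5435,.17-.075,.0755+.13],U[2],L,1,0); robot.movel(p,o,feed=.12)
s=robot.state(); print(s["time"],s["ft_force"].round(2),s["gripper_width"],(s["tcp_pos"]-p).round(4))
p,o=lean_pose([.5435,.17,.0755+.014],U[2],L,1,.03)
print(robot.movel(p,o,feed=.09,force_limit=10))
f=vision.grab_frame("scene"); cv2.imwrite("pics/scene10.png",cv2.resize(f["color"][60:270,180:400],None,fx=2.8,fy=2.8,interpolation=cv2.INTER_CUBIC))
f=vision.grab_frame("wrist"); cv2.imwrite("pics/wrist10.png",f["color"])
s=robot.state(); print(s["time"],s["ft_force"].round(2),s["gripper_width"],(s["tcp_pos"]-p).round(4))
```

```text
26.7083 [ 0.99  0.21 -1.19] 0.02925084192385701 [ 0.0001 -0.0004 -0.    ]
False
28.1583 [-0.5   0.07 -1.75] 0.0292781248833822 [ 0.0002 -0.0002  0.0004]
```

View pics/scene10.png

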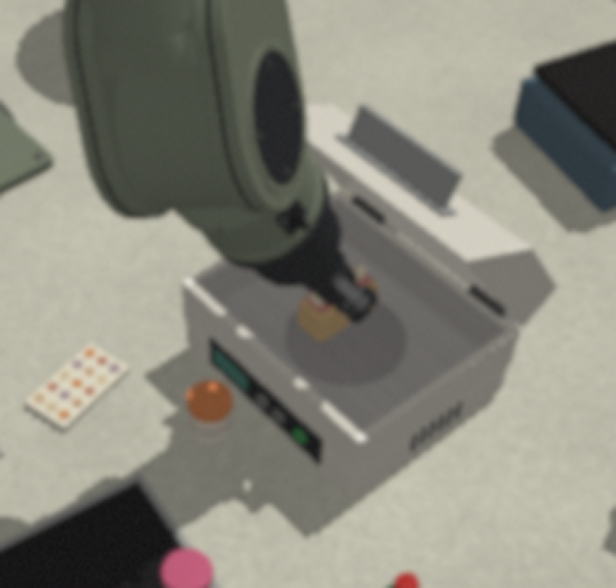

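View pics/wrist10.png

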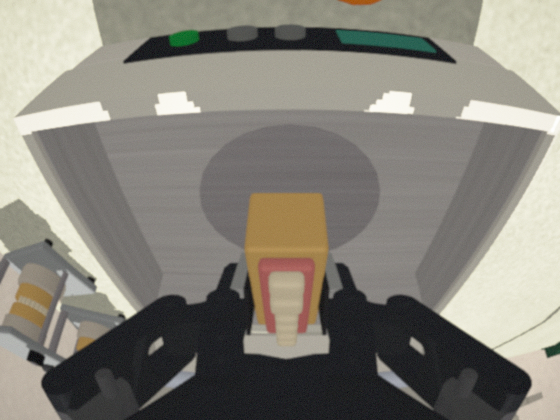

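Run:
```python
from station import robot, planner, vision, sign_off, spotter
from h import *
L=np.radians(30)
f=vision.grab_frame("wrist"); f["wr"]=1
w=atz(f,[[290,125],[200,190],[380,190],[225,148],[357,148],[215,222],[366,222]],.05)
A=np.c_[2*w[:,:2],np.ones(len(w))]; c=np.linalg.lstsq(A,(w[:,:2]**2).sum(1),rcond=None)[0]
print("plate circle",c[:2],np.sqrt(c[2]+c[0]**2+c[1]**2)); print(w.round(3).tolist(),uw([-.004,0,.05]))
```

```text
plate circle [0.54160062 0.16787227] 0.05305404844234431
[[0.542, 0.115, 0.05], [0.595, 0.158, 0.05], [0.489, 0.159, 0.05], [0.576, 0.128, 0.05], [0.507, 0.128, 0.05], [0.591, 0.186, 0.05], [0.492, 0.187, 0.05]] [0.54245282 0.17150028 0.05      ]
```

Run:
```python
from station import robot, planner, vision, sign_off, spotter
from h import *
L=np.radians(30); c=[.5425,.170]
p,o=lean_pose([*c,.0755+.014],U[2],L,1,0)
print(robot.movel(p,o,feed=.08,force_limit=10))
s=robot.state(); print(s["time"],s["ft_force"].round(2))
p,o=lean_pose([*c,.0755-.004],U[2],L,1,0)
print(robot.movel(p,o,feed=.02,force_limit=5))
s=robot.state(); print(s["time"],s["ft_force"].round(2),s["moment"].round(2),s["gripper_width"],"z of grasp over plan mm",((s["tcp_pos"]-p)*1000).round(2))
robot.dwell(.2)
s=robot.state(); print(s["time"],s["ft_force"].round(2))
f=vision.grab_frame("wrist"); cv2.imwrite("pics/wrist11.png",f["color"])
```

```text
False
28.7333 [-0.23  0.13  0.08]
True
29.4083 [-1.15 -2.92  9.33] [-0.09  0.3   0.13] 0.028967512617190234 z of grasp over plan mm [-0.05 -0.04  4.19]
29.6083 [-1.   -2.1   7.67]
```

View pics/wrist11.png

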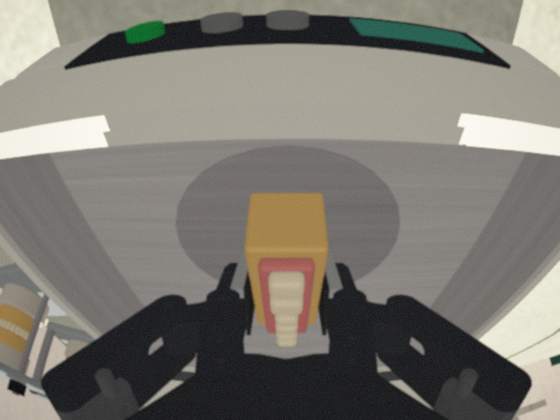

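Contact came 0.2 mm above the planned height and the model is centred on the plate. I'll let go and back out along the tool axis.

Run:
```python
from station import robot, planner, vision, sign_off, spotter
from h import *
L=np.radians(30); c=[.5425,.170]
robot.let_go()
s=robot.state(); print(s["time"],s["ft_force"].round(2),s["gripper_width"])
p,o=lean_pose([*c,.0755],U[2],L,1,.17)
print(robot.movel(p,o,feed=.08,force_limit=6))
s=robot.state(); print(s["time"],s["ft_force"].round(2),(s["tcp_pos"]-p).round(4))
f=vision.grab_frame("wrist"); cv2.imwrite("pics/wrist12.png",f["color"])
p,o=lean_pose([.5,-.08,.25],U[2],L,1,0)
q=planner.inverse_kinematics(p,o); print(q if q is None else q.round(2), s["qpos"].round(2))
```

```text
30.25 [-0.94  0.11 -0.07] 0.08520861026144674
False
32.525 [ 0.12 -0.16 -0.13] [-0.0001  0.0002 -0.0002]
[ 0.17  0.75  0.38  1.65 -0.78  1.2  -2.21] [-0.12  0.78  0.34  1.69 -0.93  1.02 -2.39]
```

View pics/wrist12.png

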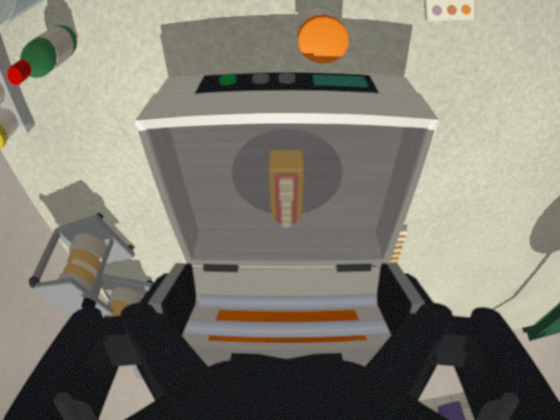

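Run:
```python
from station import robot, planner, vision, sign_off, spotter
from h import *
p,o=lean_pose([.5,-.10,.27],U[2],np.radians(30),1,0)
robot.movel(p,o,feed=.15)
s=robot.state(); print(s["time"],s["ft_force"].round(2))
for n in("scene","top"):
    f=vision.grab_frame(n)
    a=[("scene",(180,60,220,210,2.8)),("top",(140,140,260,180,3))]
    x,y,w,h,k=dict(a)[n]
    im=f["color"][y:y+h,x:x+w]; cv2.imwrite(f"pics/{n}13.png",cv2.resize(im,None,fx=k,fy=k,interpolation=cv2.INTER_CUBIC))
    for nm in ("jar_pink","jar_violet","jar_orange","palette","spatula","tumbler","model_mid"):
        r=spotter.recognise(f,nm); print(n,nm,[(round(float(q["confidence"]),2),np.round(q["uv"],1).tolist()) for q in r[:2]])
    for th in (52,54,55):
        Rt=R.from_euler('y',np.radians(th)); e=[uw(np.array([.092,0,.092])+Rt.apply([-.178,yy,0])) for yy in(-.115,.115)]
        print(th,((proj(f,np.array(e))-[x,y])*k).round(0).tolist())
    B=np.array([uw([-.004+a,b,z]) for z in(.08,) for a,b in((-.033,-.015),(.033,-.015),(.033,.015),(-.033,.015))])
    print("stone top expected",((proj(f,B)-[x,y])*k).round(0).tolist())
```

```text
34.025 [ 0.14 -0.25  0.78]
scene jar_pink [(0.77, [245.7, 264.3]), (0.52, [303.5, 176.6])]
scene jar_violet [(0.56, [211.2, 292.1])]
scene jar_orange [(0.77, [256.4, 207.0])]
scene palette []
scene spatula [(0.62, [155.2, 232.4])]
scene tumbler [(0.68, [297.6, 299.4]), (0.16, [304.0, 177.4])]
scene model_mid [(0.82, [138.6, 348.3]), (0.59, [302.9, 176.2])]
52 [[459.0, 267.0], [255.0, 111.0]]
54 [[464.0, 261.0], [260.0, 105.0]]
55 [[467.0, 257.0], [262.0, 102.0]]
stone top expected [[332.0, 338.0], [387.0, 302.0], [364.0, 283.0], [309.0, 318.0]]
top jar_pink [(0.61, [313.6, 197.3])]
top jar_violet [(0.6, [227.7, 226.0])]
top jar_orange [(0.68, [313.1, 194.4]), (0.66, [272.8, 238.4])]
top palette [(0.86, [291.6, 276.4])]
top spatula [(0.67, [353.0, 276.1]), (0.34, [193.9, 223.0])]
top tumbler [(0.67, [308.1, 145.9]), (0.61, [343.4, 193.9])]
top model_mid [(0.75, [227.8, 226.3]), (0.74, [403.8, 199.6])]
52 [[247.0, 107.0], [236.0, 391.0]]
54 [[241.0, 106.0], [229.0, 391.0]]
55 [[237.0, 106.0], [225.0, 391.0]]
stone top expected [[285.0, 241.0], [214.0, 239.0], [212.0, 271.0], [283.0, 274.0]]
```

View pics/scene13.png

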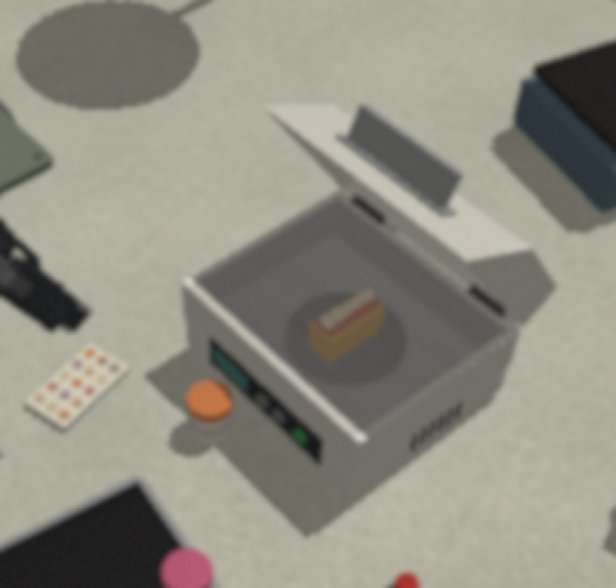

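View pics/top13.png

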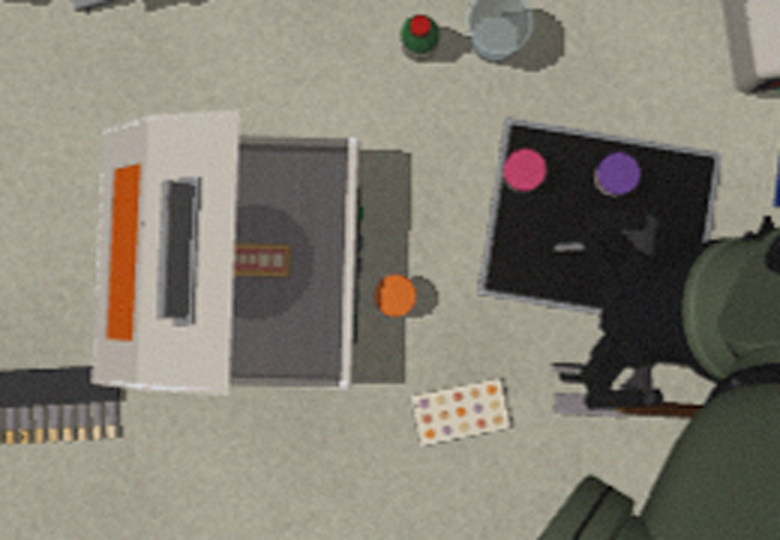

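The hood edge matches 54–55°, the same as when I released it at the stop. The model stands upright on the plate, about 2–3 mm off centre. The robot is clear, so I'm handing in.

Run:
```python
from station import robot, sign_off
print(robot.state()["time"], sign_off())
```

```text
the job is handed in; nothing more can be done
34.825 None
```

The hood is up on its stop and the model is standing on the round plate. I handed the job in at 34.8 s of the 61 s allowed; no verdict is reported.

- **Hood:** I gripped the rail and raised it slowly along its arc until the force jumped, at about 54–55°. I held it there and then released. In the last pictures the hood edge is where it was at release, matching 54–55°; the lower limit is 53°.
- **Model:** I gripped it by the long sides with the tool leaning 30° and brought it in under the hood. I lowered it until it touched the plate, 0.2 mm above the planned height, held it briefly, let go and backed out. It stands teeth up, about 2–3 mm off the plate's centre.
- **Other things:** Those the networks found again, and the bottle as I saw it in the picture, show no visible move. The shade guide I judged only by eye. The arm partly covered the spatula in the last top view, though the scene camera still showed it in place. The force on the tool was near zero, with nothing touched.
- **Disagreements:**
  - Three readings of the plate's centre differed by up to about 5 mm; I used a middle value.
  - In the last pictures the networks gave a few wrong labels (for example the model as the violet jar in the top view), which I ruled out by eye.

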